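Lock a display riser into the slotted deck and set the large egg on it

ROBOT

A 7-joint arm with a two-finger parallel gripper is mounted at the origin on a cart in front of the work surface, level with it; the furniture and walls round the work are solid. World frame = base frame: x ahead of the robot, y to its left, z up, the work surface at z = 0. Lengths are in m, angles in rad, forces in N, time in s.
With the tool pointing down it reaches from about 0.4 to 0.925 m from the base axis. Payload 4.1 kg.
Tool frame: the origin (TCP) lies at the very end of the fingers, on their centre line; the grasp point (between the pads) lies 19 mm behind it; z points along the fingers, y is the line along which they close (so a half turn about z gives the same grasp; the last joint's range is limited). The gripper opens to 85 mm and grips with 20 to 120 N. Pads are 22 mm wide; open, the fingers measure 114 mm over their backs; the gripper's body (76 mm by 85 mm) begins 54 mm behind the grasp point. The pads swing forward as they close: fully open they stand 13 mm farther back than shut.
Start: joints at [-1.364, 0.398, 0.045, 1.537, -0.019, 1.207, -0.051], TCP at [0.196, 0.62, 0.231] pointing down, gripper open.
Joint ranges: [-2.82, 2.82], [-0.49, 2.23], [-1.37, 1.46], [0, 2.46], [-1.36, 4.5], [0.23, 2], [-2.94, 2.94]. Speed limits (rad/s): [2.57, 2.57, 3.14, 3.14, 3.14, 3.14, 3.14].

INTERFACE

Orientations are given as a unit quaternion [x, y, z, w].
In Python, from plant import status, eyes, arm, spotter gives the robot as it stands. The module is installed in compiled form; this text tells all that it offers.
- The arm moves only by the tool jog_arm, never from a script. Its argument "targets" is a list of rows, each a list of 7 numbers: the shift along the tool's x, y, z in cm, then the turn, a rotation vector about the tool's x, y, z in degrees, then the closure in counts, from 0 (fully open) to 255 (shut). In form: [[tx, ty, tz, wx, wy, wz, jaw], ...]. A call has 1 to 10 rows; each row shifts and turns the commanded pose from where the row before left it, along the tool's axes as they then stand; what a row does not reach is not made up. A row lasts 1/10 s, in which the tool goes at most 50 mm and 8.59 degrees, less where a joint would pass 70% of its speed; a pose out of reach is approached as far as the arm can. A call with a gripper value outside its range is refused whole. The fingers move at their own pace and stop on an object; "squeeze" is the grip in N (left out, the last holds). Time passes only in rows, so rows that do not move let the fingers close. It gives the time, the measured TCP pose, the force, the opening and the grip force at its end, in the units of the state.
- status.get_obs(): the state, without advancing time (a new reading comes with each control period).
- eyes.camera(name): name is "scene" or "top"; returns a dict with "pixels" (384x512x3 uint8, red, green, blue), "range_z" (384x512 float32, m along the optical axis (not along the pixel's ray), 0 where there is no reading), "camera_matrix" (3x3 intrinsics, pixels), "eye" and "attitude" of the camera in the world. Camera axes: x right, y up, looking along -z (the intrinsics and any distortion apply to the point x, -y, -z); pixel columns grow to the right and rows downward; lengths in m; the calibration is good to about 2 mm. A picture is of the moment at which its call begins.
- arm.hand_in(): hands the job in; it is judged then, once.
Trained networks look in a picture, given as the dict that the camera call returned (one of the last four; its "shot" number tells which), for a name from the list of things; names that differ only in an ending like _2 or _b are one class to them, and where a whole thing is asked for, a point or a joint stands for the part that bears it (a point fixed in the world has none). Each returns a list of dicts, best first, with "score" (0 to 1); they miss things now and then, are a little off and sometimes report something else, mostly with a low value. They report only what shows in the picture. A call takes as long as a camera call.
- spotter.recognise(picture, query): "point" ([x, y, z] in m, in the coordinates of the camera as it stood for that picture, good to about 4 mm: the middle of the surface that is visible of it).
- spotter.outline_of(picture, query): "mask" (384x512 bool, what is visible of it).
The state is a dict: "t": time; "joint_positions": joint angles; "joint_velocities": joint speeds; "joint_efforts": joint torques, N m; "tool_pos": TCP position; "tcp_rot": TCP orientation; "wrist_force": force on the tool from outside, world axes, zero at the start; "moment": the same for the moment, N m; "opening": finger opening in m; "gripper_force": force on a finger pad.
Only numpy, scipy, OpenCV 4.12 (cv2) and the standard library are available. Lean on these libraries where they do the work, as an engineer would, in place of code of your own. Each camera call takes 0.05 s, during which the arm holds its last target. There are 200 camera calls.

TASK

Take the riser out of its storage rack, pass its T-foot down through the free slot of the display deck and give it a quarter turn, so that its two dowels drop into the holes beside the slot and the foot plate lies flat on the deck. Then take the larger of the two eggs on wooden stands that wait at the front of the worktop, left of the deck, and stand it in the dish of that riser. Keep that egg upright all the time and leave the smaller of the two where it is.

Things in the scene. Friction and masses are not known exactly. Their poses are not given: they have to be found in the camera images.
- riser: Loose steel riser, 104 mm tall, 0.3 kg, upright in the rack, its plate flat on the rack. Origin: centre of the foot plate's underside; z up, x along the plate. Plate 92 (x) x 40 x 6 mm, 14 mm round post, on top an open square dish, sides along x and y. Under the plate a 9 mm stem with a T cross-bar along x, and two round-ended dowels 8 mm thick, 5 mm long, at x = +32 and -32 mm.
- riser_seat (a point): Centre of the floor of the riser's dish, 68 mm above the underside of the foot plate; axes as the riser. The dish is 54 x 54 mm outside, 49 x 49 mm inside; its sides reach from 62 to 74 mm above the plate's underside: grip there from above, across either pair of sides.
- riser_toggle (a point): Centre of the riser's T cross-bar, 25 mm below the foot plate's underside. The bar is round, 10 mm thick, 44 mm long along the riser's x; its lowest point is 30 mm under the plate.
- rack: Fixed wooden storage block, 120 (x) x 130 (y) x 40 mm, origin at the centre of its underside. Two through slots along x, 80 x 18 mm: at y = +32 mm (holds the riser, whose x lies along the slot; it lifts straight out) and at y = -32 mm (empty).
- deck: Fixed display deck: light wooden panel, 12 mm thick, in a dark frame; 140 (x) x 280 (y) mm, top at 46 mm, hollow beneath; origin at the centre of its underside. The free slot lies at y = -66 mm. At y = +68 mm a shorter riser, already locked, carries the small egg, 156 mm above the worktop at its top; both are fixed.
- slot (a point): Centre of the free slot on the deck's top, axes as the deck. Slot 50 (x) x 15 mm; a 15 mm dowel hole at y = +32 and at y = -32 mm. With the riser's x along the slot the bar passes through until the dowels rest on the panel, plate 5 mm above it, bar 3 mm clear below. A quarter turn either way brings the dowels over the holes (3 mm play); released, the riser drops home by its weight.
- egg_large: Loose: the larger egg (56 mm thick), fixed on a turned wooden stand; 96 mm tall in all, 0.09 kg. Origin: centre of the stand's flat underside, z up. The foot is 44 mm round; the egg is widest about 53 mm above the underside: grip it there from above. It may stand in either of the two egg places left (+y) of the deck.
- egg_medium: Loose: the smaller egg (47 mm thick) on a like stand, 80 mm tall; a bystander in the other egg place. Origin: centre of the stand's underside.

How it is judged:
By the outcome, as a careful person would: the job done as asked, in the order asked, and still so for the second after the job is handed in, with the robot touching nothing.
It also fails if it takes over 61 s, if anything falls off the work surface, if the arm or the gripper's body presses on something with over 40 N, if the wrist force passes 120 N, or if a joint passes its speed limit or range.

## Working session

There is one attempt and no reset: what is moved stays moved. The work goes in short steps, Python scripts to look and compute and a tool call to move; the robot and the scene stay as the last step left them, time stands still between calls to the robot, and variables do not carry over. Pictures are saved under pics/ and viewed, at most 10 in all, crops included, and the job is handed in when it is done.

Besides the shell and the picture viewer there is one more tool, called after "Call:" as name([rows], argument=value, ...), one row to a line, values as JSON. jog_arm: Moves the arm, as the interface text tells. Its arguments: {"type":"object","properties":{"targets":{"type":"array"},"squeeze":{"type":"number"}},"required":["targets"]}

```bash
mkdir -p pics; cat > h.py <<'E'
import numpy as np, cv2
from plant import status, eyes, arm, spotter
from scipy.spatial.transform import Rotation as R
def att(c):
    a=np.array(c['attitude'],float)
    return a if a.shape==(3,3) else R.from_quat(a).as_matrix()
def cloud(c):
    K=np.array(c['camera_matrix']);d=c['range_z'];v,u=np.mgrid[:d.shape[0],:d.shape[1]]
    P=np.stack([(u-K[0,2])/K[0,0]*d,-(v-K[1,2])/K[1,1]*d,-d],-1)
    return P@att(c).T+np.array(c['eye'])
def w(c,p): return att(c)@np.array(p)+np.array(c['eye'])
def save(c,n): cv2.imwrite('pics/'+n+'.png',c['pixels'][...,::-1])
E
python3 - <<'E'
from h import *
np.set_printoptions(precision=4,suppress=True)
s=status.get_obs();print({k:np.round(v,4) for k,v in s.items()})
ims=[]
for n in ['scene','top']:
    c=eyes.camera(n);ims.append(c['pixels']);P=cloud(c)
    print(n,c['eye'],c['attitude'],c['camera_matrix'],[k for k in c])
    for q in ['riser','rack','deck','slot','egg_large','egg_medium','riser_seat']:
        for r in spotter.recognise(c,q)[:3]: print(q,round(r['score'],2),w(c,r['point']))
    np.save(n+'_P.npy',P);save(c,n+'0')
E
```

```text
{'t': np.float64(0.0), 'joint_positions': array([-1.364 ,  0.3992,  0.045 ,  1.5379, -0.0187,  1.2069, -0.0507]), 'joint_velocities': array([ 0.0012,  0.0007, -0.0015, -0.0012, -0.0003, -0.    , -0.0009]), 'joint_efforts': array([  0.    , -47.5131,   1.365 , -25.421 ,   0.0117,   0.0098,
        -0.    ]), 'tool_pos': array([0.1954, 0.6193, 0.2302]), 'tcp_rot': array([ 0.1522,  0.9883, -0.001 , -0.0001]), 'wrist_force': array([-0.3247,  0.1873,  0.0886]), 'moment': array([-0.01  ,  0.0439, -0.0344]), 'gripper_force': np.float64(0.0), 'opening': np.float64(0.0854)}
scene [-0.196  -0.3424  0.8961] [ 0.3186 -0.1918 -0.5014  0.7813] [[426.5314   0.     257.9481]
 [  0.     426.5314 187.5517]
 [  0.       0.       1.    ]] ['pixels', 'range_z', 'camera_matrix', 'eye', 'attitude', 'shot']
riser 0.9 [ 0.4838 -0.2313  0.1051]
rack 0.85 [ 0.4668 -0.2771  0.0431]
deck 0.82 [0.4372 0.0177 0.0448]
slot 0.55 [0.4325 0.0239 0.0436]
egg_large 0.6 [0.5547 0.2766 0.0616]
egg_medium 0.62 [0.3781 0.285  0.0529]
riser_seat 0.72 [ 0.4863 -0.2269  0.1052]
riser_seat 0.47 [0.4366 0.0182 0.0466]
top [ 0.371  -0.0046  1.3222] [-0.0335  0.0254  0.7086 -0.7044] [[409.5989   0.     263.11  ]
 [  0.     409.5989 186.8449]
 [  0.       0.       1.    ]] ['pixels', 'range_z', 'camera_matrix', 'eye', 'attitude', 'shot']
riser 0.68 [ 0.4948 -0.2313  0.1086]
rack 0.68 [ 0.4963 -0.2761  0.0388]
deck 0.78 [0.4644 0.0259 0.0455]
deck 0.26 [0.3913 0.2822 0.0667]
slot 0.84 [0.46   0.0277 0.0412]
egg_large 0.58 [0.566  0.2843 0.0809]
egg_medium 0.68 [0.3922 0.2819 0.0672]
riser_seat 0.64 [ 0.4929 -0.2265  0.1077]
```

```bash
sleep 1
```

```text
(no output)
```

View pics/scene0.png

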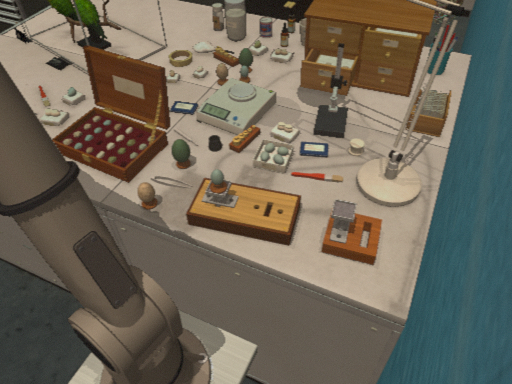

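View pics/top0.png

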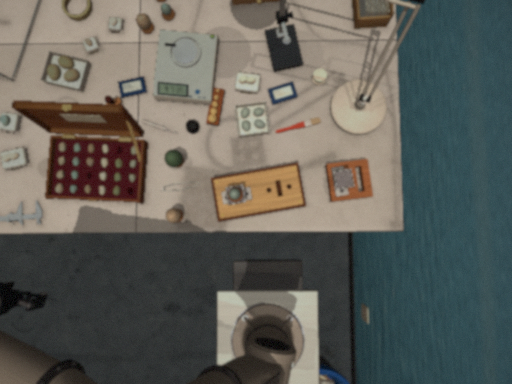

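The scene image shows the deck at about (245,210), with its free slot near (268,209). The rack is at (352,238) with the riser dish at (343,212). The green egg is at (181,152) and the brown egg at (147,193). The top view agrees. Next I'll measure all of these precisely.

```bash
cat > m.py <<'E'
from h import *
np.set_printoptions(precision=4,suppress=True)
def rect(xy):
    (c,s,a)=cv2.minAreaRect((xy*1000).astype(np.float32)); return np.round(c,1),np.round(s,1),round(a,2)
for n in ['scene','top']:
    c=eyes.camera(n);P=cloud(c);z=P[...,2];g=c['pixels'].astype(int)
    flat=(abs(z)<.02)&(P[...,0]>.35)&(P[...,0]<.7)&(abs(P[...,1])<.4)
    print(n,'table z',np.median(z[flat]))
    for q,z0,z1 in [('deck',.038,.054),('rack',.032,.048),('riser',.095,.13)]:
        m=spotter.outline_of(c,q)[0]['mask'];k=m&(z>z0)&(z<z1)
        Q=P[k];lo,hi=np.percentile(Q[:,:2],[.5,99.5],axis=0)
        print(q,k.sum(),rect(Q[:,:2]),'zmed',np.median(Q[:,2]),np.percentile(Q[:,2],[5,95]))
    for q in ['egg_large','egg_medium']:
        m=spotter.outline_of(c,q)[0]['mask'];Q=P[m&(z>.035)];print(q,Q.max(0),Q.min(0),np.ptp(Q,axis=0))
        # sphere-ish fit of upper egg
        Q=P[m&(z>.04)];
        A=np.c_[2*Q,np.ones(len(Q))];x=np.linalg.lstsq(A,(Q**2).sum(1),rcond=None)[0];print('  sph',x[:3],np.sqrt(x[3]+x[:3]@x[:3]))
    # dark pixels inside the deck's free half
    D=(abs(P[...,0]-.47)<.05)&(P[...,1]>-.09)&(P[...,1]<.02)
    img=g.sum(-1)
    vs,us=np.where(D);v0,v1,u0,u1=vs.min()-3,vs.max()+4,us.min()-3,us.max()+4
    cv2.imwrite(f'pics/{n}_slot.png',cv2.resize(c['pixels'][v0:v1,u0:u1,::-1],None,fx=8,fy=8,interpolation=cv2.INTER_NEAREST)[:600,:800]);print('crop',u0,v0)
    np.savez(n+'.npz',P=P,**{k:c[k] for k in ['pixels','range_z','camera_matrix','eye','attitude']})
E
python3 m.py
```

```text
scene table z 0.00022593242238266864
deck 3747 (array([459.9,  25.3]), array([142.9, 279.2]), 9.46) zmed 0.04588013376715927 [0.0423 0.0507]
rack 1300 (array([ 496.5, -261.4]), array([124.4, 129.5]), 6.71) zmed 0.03981115452488532 [0.0358 0.0425]
riser 429 (array([ 493.3, -229.7]), array([57.2, 53.1]), 8.27) zmed 0.10919436485987188 [0.1058 0.1147]
egg_large [0.5855 0.3111 0.8961] [-0.196  -0.3424  0.0351] [0.7816 0.6535 0.8611]
  sph [ 0.1079 -0.1129  0.3534] 0.6603127773933364
egg_medium [0.4077 0.31   0.8961] [-0.196  -0.3424  0.0352] [0.6038 0.6523 0.8609]
  sph [ 0.0416 -0.0762  0.4071] 0.6034218013675086
crop 236 188
top table z 4.7989366080969376e-05
deck 3487 (array([464.5,  25.6]), array([140.4, 280.3]), 9.72) zmed 0.04580515217326986 [0.0415 0.0505]
rack 878 (array([ 500.3, -262.6]), array([120. , 130.8]), 6.81) zmed 0.03978286714160817 [0.035  0.0442]
riser 334 (array([ 496.1, -230. ]), array([53.4, 54.3]), 9.0) zmed 0.10893065024619664 [0.1044 0.1147]
egg_large [0.5954 0.3128 0.1016] [0.5431 0.2622 0.0435] [0.0523 0.0507 0.058 ]
  sph [0.5701 0.2892 0.0668] 0.02657644989163756Traceback (most recent call last):
  File "m.py", line 14, in <module>
    m=spotter.outline_of(c,q)[0]['mask'];Q=P[m&(z>.035)];print(q,Q.max(0),Q.min(0),np.ptp(Q,axis=0))
      ~~~~~~~~~~~~~~~~~~~~~~~^^^
IndexError: list index out of range
```

Call:
jog_arm([
  [-3.4,-2.3,0,0,0,0,0],
  [-3.4,-2.3,0,0,0,0,0],
  [-3.4,-2.3,0,0,0,0,0],
  [-3.4,-2.3,0,0,0,0,0],
  [-3.4,-2.3,0,0,0,0,0],
  [-3.4,-2.3,0,0,0,0,0],
  [-3.4,-2.3,0,0,0,0,0],
  [-3.4,-2.3,0,0,0,0,0],
  [-3.4,-2.3,0,0,0,0,0],
  [-3.4,-2.3,0,0,0,0,0],
])

```text
t: 2.4
tool_pos: [0.4516, 0.2969, 0.2316]
tcp_rot: [0.152, 0.988, 0.0, 0.0]
wrist_force: [1.1, 0.2, -0.1]
opening: 0.0856
gripper_force: 0.0
```

Call:
jog_arm([
  [-1.7,-4.1,0,0,0,0,0],
  [-1.7,-4.1,0,0,0,0,0],
  [-1.7,-4.1,0,0,0,0,0],
  [-1.7,-4.1,0,0,0,0,0],
  [-1.7,-4.1,0,0,0,0,0],
  [-1.7,-4.1,0,0,0,0,0],
  [-1.7,-4.1,0,0,0,0,0],
  [-1.7,-4.1,0,0,0,0,0],
  [-1.7,-4.1,0,0,0,0,0],
  [-1.7,-4.1,0,0,0,0,0],
])

```text
t: 3.4
tool_pos: [0.4894, -0.1456, 0.2317]
tcp_rot: [0.152, 0.988, 0.0, 0.001]
wrist_force: [0.6, 0.6, -0.3]
opening: 0.0854
gripper_force: 0.0
```

Call:
jog_arm([
  [0,0,0,0,0,8.2,0],
  [0,0,0,0,0,8.2,0],
  [0,0,0,0,0,8.2,0],
  [0,0,0,0,0,8.2,0],
  [0,0,0,0,0,8.2,0],
  [0,0,0,0,0,8.2,0],
  [0,0,0,0,0,8.2,0],
  [0,0,0,0,0,8.2,0],
  [0,0,0,0,0,0,0],
])

```text
t: 4.3
tool_pos: [0.4894, -0.1439, 0.2314]
tcp_rot: [0.663, 0.748, 0.0, 0.0]
wrist_force: [-0.5, 0.1, 0.6]
opening: 0.0854
gripper_force: 0.0
```

```bash
cat >> h.py <<'E'
def pose():
    s=status.get_obs();M=R.from_quat(s['tcp_rot']).as_matrix();return np.array(s['tool_pos']),M
def go(x,y,z,yaw):
    """print shift (cm, in present tool axes) to target and turn about tool z (deg); yaw of tool y"""
    p,M=pose();d=M.T@(np.array([x,y,z])-p)*100
    cy=np.degrees(np.arctan2(M[1,1],M[0,1]));dy=(yaw-cy+90)%180-90
    print('tcp',p.round(4),'yawY',round(cy,2),'tilt xy',np.degrees(M[:2,2]).round(2),'shift cm',d.round(2),'then wz',round(-dy,2))
E
python3 - <<'E'
from h import *
go(.4947,-.230,.085,6.8); s=status.get_obs();print(s['t'],s['joint_positions'].round(2))
c=eyes.camera('scene');save(c,'s1')
E
```

```text
tcp [ 0.4894 -0.1439  0.2314] yawY 6.9 tilt xy [0.01 0.  ] shift cm [-8.62 -0.52 14.64] then wz 0.1
4.3 [-0.46  0.19  0.75  1.88 -0.14  1.13  0.47]
```

Call:
jog_arm([
  [-2.9,-0.2,0,0,0,0,0],
  [-2.9,-0.2,0,0,0,0,0],
  [-2.8,-0.1,0,0,0,0,0],
  [0,0,2.5,0,0,0,0],
  [0,0,2.5,0,0,0,0],
  [0,0,2.5,0,0,0,0],
  [0,0,0,0,0,0,0],
])

```text
t: 5.05
tool_pos: [0.4924, -0.2286, 0.1533]
tcp_rot: [0.662, 0.749, -0.001, -0.003]
wrist_force: [-0.6, -0.3, -0.6]
opening: 0.0851
gripper_force: 0.0
```

```bash
python3 - <<'E'
from h import *
go(.4947,-.230,.085,6.8); s=status.get_obs();print(s['t'],s['joint_positions'].round(2))
a=eyes.camera('scene');b=eyes.camera('top')
A=cv2.resize(a['pixels'][150:300,280:420],None,fx=4,fy=4,interpolation=2);B=cv2.resize(b['pixels'][140:215,310:380],None,fx=8,fy=8)[:,:230*0+560]
A=A[:600,:560];cv2.imwrite('pics/a1.png',A[...,::-1])
E
```

```text
tcp [ 0.4924 -0.2286  0.1533] yawY 7.02 tilt xy [-0.37  0.12] shift cm [-0.18  0.25  6.83] then wz 0.22
5.05 [-0.24  0.37  0.74  1.89 -0.29  1.    0.75]
```

View pics/a1.png

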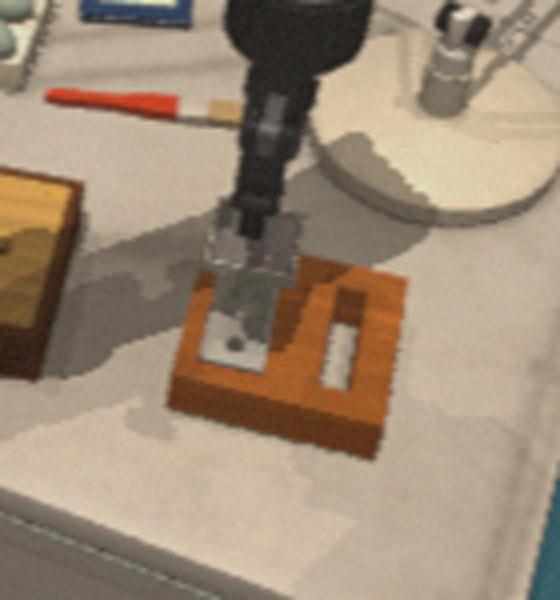

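The crop shows the fingers just above the dish, around (255,240), so I'm going down to grip.

Call:
jog_arm([
  [-0.1,0.2,1.5,0,0,0,0],
  [0,0,1.5,0,0,0,0],
  [0,0,1.3,0,0,0,0],
  [0,0,1.3,0,0,0,0],
  [0,0,1.2,0,0,0,0],
  [0,0,0,0,0,0,0],
  [0,0,0,0,0,0,0],
])

```text
t: 5.85
tool_pos: [0.4967, -0.2308, 0.088]
tcp_rot: [0.663, 0.748, -0.0, -0.0]
wrist_force: [-0.2, -0.7, 0.8]
opening: 0.0851
gripper_force: 0.0
```

Call:
jog_arm([
  [0,0,0,0,0,0,60],
  [0,0,0,0,0,0,90],
  [0,0,0,0,0,0,130],
  [0,0,0,0,0,0,160],
  [0,0,0,0,0,0,180],
  [0,0,0,0,0,0,200],
  [0,0,0,0,0,0,200],
  [0,0,0,0,0,0,200],
], squeeze=50)

```text
t: 6.65
tool_pos: [0.4973, -0.2311, 0.0891]
tcp_rot: [0.663, 0.748, 0.0, 0.001]
wrist_force: [-0.4, 0.8, 5.3]
opening: 0.0532
gripper_force: 53.6
```

```bash
python3 - <<'E'
from h import *
go(.4947,-.230,.085,6.8); s=status.get_obs();print(s['t'],s['opening'],s['gripper_force'],s['wrist_force'].round(1))
E
```

```text
tcp [ 0.4973 -0.2311  0.0891] yawY 6.89 tilt xy [ 0.07 -0.02] shift cm [ 0.14 -0.25  0.41] then wz 0.09
6.65 0.05322320184249586 53.55055510997772 [-0.4  0.8  5.3]
```

Call:
jog_arm([
  [0,0,-1,0,0,0,200],
  [0,0,-1.5,0,0,0,200],
  [0,0,-1.5,0,0,0,200],
  [0,0,-1.5,0,0,0,200],
  [0,0,-1.5,0,0,0,200],
  [0,0,-1.5,0,0,0,200],
  [0,0,-1.5,0,0,0,200],
  [0,0,0,0,0,0,200],
])

```text
t: 7.45
tool_pos: [0.4984, -0.2315, 0.1909]
tcp_rot: [0.663, 0.748, 0.001, 0.002]
wrist_force: [0.1, -0.6, -2.5]
opening: 0.0532
gripper_force: 53.5
```

```bash
python3 - <<'E'
from h import *
go(.4735,-.0396,.16,9.6); s=status.get_obs();print(s['t'],s['opening'],s['gripper_force'],s['wrist_force'].round(1))
E
```

```text
tcp [ 0.4984 -0.2315  0.1909] yawY 6.89 tilt xy [ 0.27 -0.07] shift cm [19.35 -0.18  3.05] then wz -2.71
7.45 0.05317254986057275 53.49245309829712 [ 0.1 -0.6 -2.5]
```

Call:
jog_arm([
  [3,0,0,0,0,0,200],
  [3.3,0,0,0,0,0,200],
  [3.3,0,0,0,0,0,200],
  [3.3,-0.1,0,0,0,0,200],
  [3.3,-0.1,0,0,0,0,200],
  [3.1,0,0,0,0,-2.7,200],
  [0,0,1.0,0,0,0,200],
  [0,0,0,0,0,0,200],
  [0,0,0,0,0,0,200],
])

```text
t: 8.35
tool_pos: [0.4713, -0.0406, 0.178]
tcp_rot: [0.646, 0.763, -0.001, -0.0]
wrist_force: [0.4, -0.4, -3.4]
opening: 0.053
gripper_force: 53.4
```

```bash
python3 - <<'E'
from h import *
go(.4735,-.0396,.16,9.6); s=status.get_obs();print(s['t'],s['opening'],s['gripper_force'],s['wrist_force'].round(1))
a=eyes.camera('scene');P=cloud(a)
np.savez('ins.npz',P=P,**{k:a[k] for k in ['pixels','range_z','camera_matrix','eye','attitude']})
for q in ['slot','riser','riser_toggle','deck']:
    for r in spotter.recognise(a,q)[:2]: print(q,round(r['score'],2),w(a,r['point']).round(4))
A=cv2.resize(a['pixels'][130:250,180:320],None,fx=5,fy=5,interpolation=2);cv2.imwrite('pics/a2.png',A[...,::-1])
E
```

```text
tcp [ 0.4713 -0.0406  0.178 ] yawY 9.47 tilt xy [-0.06 -0.06] shift cm [0.06 0.23 1.8 ] then wz -0.13
8.35 0.05300648814906285 53.361898362636566 [ 0.4 -0.4 -3.4]
slot 0.97 [0.4324 0.0253 0.042 ]
riser 0.61 [ 0.46   -0.0533  0.1339]
riser_toggle 0.85 [ 0.4551 -0.0499  0.1324]
riser_toggle 0.45 [0.4372 0.0265 0.0465]
deck 0.62 [0.4397 0.0252 0.0474]
```

View pics/a2.png

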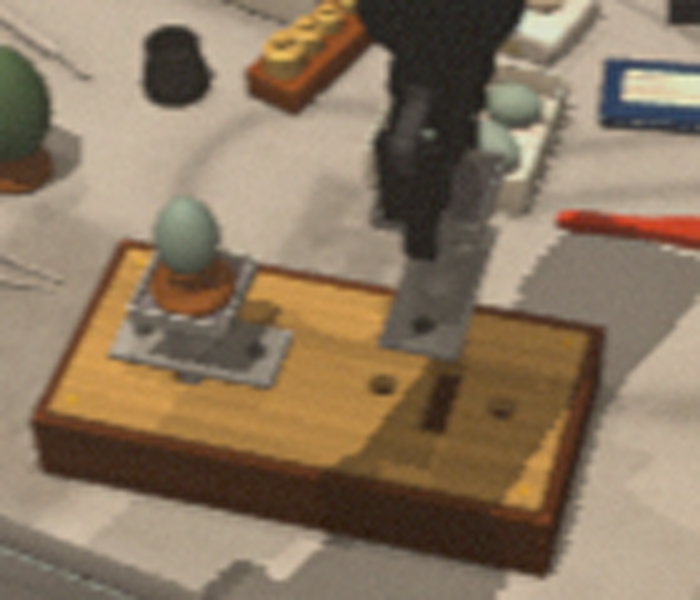

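```bash
cat > mm.py <<'E'
from h import *
def ray(a,u,v,z):
    K=a['camera_matrix'];d=att(a)@np.array([(u-K[0,2])/K[0,0],-(v-K[1,2])/K[1,1],-1]);e=np.array(a['eye']);return (e+d*(z-e[2])/d[2])[:2]*1000
def blob(a,u,v,r,inv=False):
    g=a['pixels'].astype(float).sum(-1);v0,u0=int(round(v))-r,int(round(u))-r
    W=g[v0:v0+2*r+1,u0:u0+2*r+1];b=np.median(W);k=np.clip(b*.85-W,0,None)
    yy,xx=np.mgrid[:2*r+1,:2*r+1];return u0+(k*xx).sum()/k.sum(),v0+(k*yy).sum()/k.sum()
if __name__=='__main__':
    np.set_printoptions(precision=2,suppress=True)
    for f in ['scene.npz','ins.npz']:
        a=dict(np.load(f)); h=[]
        for cu,cv in [(382,385),(502,408)]:
            u,v=180+cu/5-.4,130+cv/5-.4;u,v=blob(a,u,v,4);h.append(ray(a,u,v,.046));print(f,u,v,h[-1])
        h=np.array(h);print('mid',h.mean(0),'dist',np.linalg.norm(h[1]-h[0]),'yaw',np.degrees(np.arctan2(*(h[0]-h[1])[::-1]))-90)
        us,vs=180+442/5-.4,130+403/5-.4
        u,v=blob(a,us,vs,7);print('slot blob',ray(a,u,v,.046))
    P=a['P'];print('spot',ray(a,*blob(a,180+425/5-.4,130+325/5-.4,4),.135))
    k=(abs(P[...,2]-.133)<.012)&(np.hypot(P[...,0]-.45,P[...,1]+.045)<.06);k[:,:250]&=True
    Q=P[k];t=np.radians(9.5);ex=np.array([np.cos(t),np.sin(t)]);ey=np.array([-ex[1],ex[0]])
    r=(Q[:,:2]*1000-np.array([471.3,-40.6]));X=r@ex;Y=r@ey
    print(len(Q),'z',np.median(Q[:,2]))
    for x0 in range(-54,0,6):
        s=(X>=x0)&(X<x0+6)
        if s.sum()>3: print(x0,s.sum(),Y[s].min(),Y[s].max(),np.median(Q[s,2]))
    print('X',np.sort(X)[:8])
E
python3 mm.py
```

```text
scene.npz 256.1264283799917 206.74141753770436 [466.02  -8.71]
scene.npz 279.6878125 211.36416666666668 [476.68 -71.75]
mid [471.35 -40.23] dist 63.93239691829434 yaw 9.59760917632272
slot blob [470.1  -40.42]
ins.npz 256.44119302194713 207.28193584693304 [464.65 -10.28]
ins.npz 279.78494623655916 212.11290322580646 [474.43 -72.99]
mid [469.54 -41.63] dist 63.46493297004096 yaw 8.86064691765202
slot blob [467.94 -41.23]
spot [440.15 -44.59]
336 z 0.13483848208327376
-54 4 4.243895763167216 19.19448749421495 0.13499204090048333
-48 43 -17.529011556557375 20.450783812643685 0.1333049496003781
-42 34 -18.493085607492862 20.402225073234117 0.13463661526284249
-36 27 -18.595388473652193 21.242611349694098 0.13506322188599917
-30 28 -18.030447981178366 20.11915615221105 0.1345945517350235
-24 30 -18.30242272321684 21.63239043466443 0.13403514548956968
-18 35 -17.128896055128315 21.042492615181246 0.13510237383172363
-12 43 -18.42746470965873 19.768593235815658 0.13890863661257735
-6 24 -16.59527706593848 22.038506044598208 0.13779726682513344
X [-48.98 -48.9  -48.68 -48.47 -47.94 -47.47 -47.42 -47.12]
```

The picture shows the riser's plate edge at about (420,350) and the slot at (442,400), with the dowel holes at (382,385) and (502,408). The offset from the riser to the slot is about 1 mm, so I'll correct it and descend.

Call:
jog_arm([
  [-0.1,0,1.0,0,0,0,200],
  [0,0,1.2,0,0,0,200],
  [0,0,1.2,0,0,0,200],
  [0,0,1.2,0,0,0,200],
  [0,0,0,0,0,0,200],
  [0,0,0,0,0,0,200],
])

```text
t: 9.2
tool_pos: [0.4716, -0.0404, 0.1318]
tcp_rot: [0.646, 0.764, -0.001, -0.0]
wrist_force: [0.4, 0.3, -2.1]
opening: 0.0531
gripper_force: 53.4
```

```bash
python3 - <<'E'
from h import *
go(.4716,-.0417,.099,9.6); s=status.get_obs();print(s['t'],s['opening'],s['gripper_force'],s['wrist_force'].round(1))
a=eyes.camera('scene');P=cloud(a)
np.savez('ins2.npz',P=P,**{k:a[k] for k in ['pixels','range_z','camera_matrix','eye','attitude']})
A=cv2.resize(a['pixels'][150:250,210:320],None,fx=6,fy=6,interpolation=2);cv2.imwrite('pics/a3.png',A[...,::-1])
E
```

```text
tcp [ 0.4716 -0.0404  0.1318] yawY 9.57 tilt xy [-0.06 -0.03] shift cm [-0.12 -0.02  3.28] then wz -0.03
9.2 0.053077053939762996 53.40523302555084 [ 0.4  0.3 -2.1]
```

View pics/a3.png

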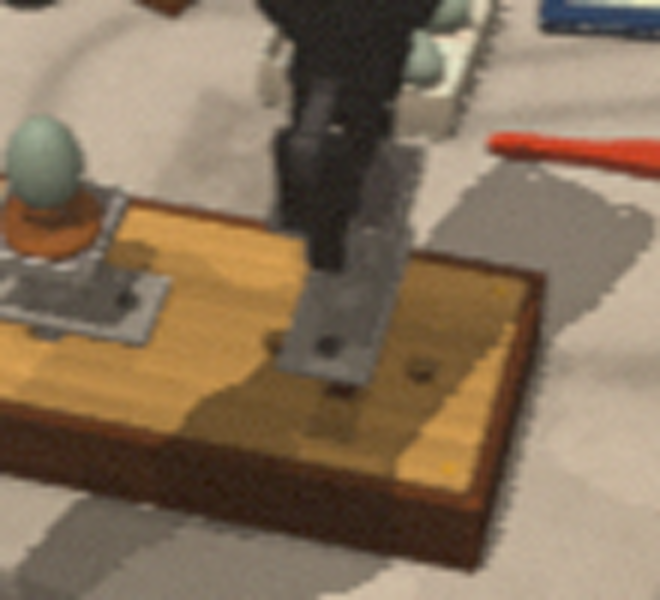

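```bash
python3 - <<'E'
from mm import *
np.set_printoptions(precision=2,suppress=True)
a=dict(np.load('ins2.npz'));P=a['P'];t=np.radians(9.5);ex=np.array([np.cos(t),np.sin(t)]);ey=np.array([-ex[1],ex[0]])
for r in (3,4):print('centre by spot',ray(a,*blob(a,264.3,207.1,r),.0887)+32*ex)
k=(abs(P[...,2]-.087)<.010)&(np.hypot(P[...,0]-.45,P[...,1]+.045)<.06)
Q=P[k];r=(Q[:,:2]*1000-np.array([471.6,-40.4]));X=r@ex;Y=r@ey;print(len(Q),np.median(Q[:,2]))
for x0 in range(-54,0,6):
    s=(X>=x0)&(X<x0+6)
    if s.sum()>3: print(x0,s.sum(),Y[s].min(),Y[s].max(),(Y[s].min()+Y[s].max())/2)
print(np.sort(X)[:10])
for f in ['scene.npz','ins.npz']:   # slot by depth/darkness profile
    b=dict(np.load(f));g=b['pixels'].astype(float).sum(-1)
    lit=[]
    xs=np.arange(-40,41,1.);ys=np.arange(-50,51,1.);X,Y=np.meshgrid(xs,ys,indexing='ij')
    W=np.array([471,-40.5])[None,None]+X[...,None]*ex+Y[...,None]*ey
    pts=np.dstack([W/1000,np.full(X.shape,.046)])-np.array(b['eye']);pc=pts@att(b);K=b['camera_matrix']
    u=(-K[0,0]*pc[...,0]/pc[...,2]*-1*-1+K[0,2]);v=(K[1,1]*pc[...,1]/pc[...,2]+K[1,2])
    I=cv2.remap(g.astype(np.float32),u.astype(np.float32),v.astype(np.float32),1)
    px=I[:,44:57].mean(1);py=I[30:51].mean(0)
    print(f,'x prof',px[::3].round(0),'y prof',py[20:81:3].round(0))
E
```

```text
centre by spot [471.81 -39.08]
centre by spot [471.82 -39.18]
304 0.08868536482743711
-54 6 -10.366504439448757 17.589692145438537 3.61159385299489
-48 34 -17.41776639784375 19.323792114909665 0.9530128585329578
-42 36 -18.653434437672697 20.06674665904471 0.7066561106860068
-36 24 -18.959517839943864 19.674252241579246 0.35736720081769136
-30 28 -17.8543749379816 21.09630828135888 1.62096667168864
-24 33 -18.427949589468817 21.126495864276333 1.3492731374037579
-18 31 -17.84504299110631 20.085354666922544 1.1201558379081167
-12 33 -16.471935833905288 20.44022806725079 1.9841461166727505
-6 24 -17.58789359286534 20.48110298653642 1.446604696835541
[-50.26 -49.55 -48.36 -48.33 -48.26 -48.21 -47.96 -47.65 -47.51 -47.35]
scene.npz x prof [376. 384. 401. 414. 407. 339. 204. 156. 157. 157. 143. 139. 141. 145.
 137. 139. 144. 141. 151. 181. 212. 227. 278. 363. 400. 406. 401.] y prof [258. 288. 352. 387. 394. 392. 391. 346. 216. 120. 112. 123. 198. 320.
 382. 391. 391. 388. 363. 298. 258.]
ins.npz x prof [235. 234. 246. 253. 248. 208. 150. 128. 128. 131. 132. 131. 126. 126.
 125. 129. 132. 132. 139. 166. 192. 191. 208. 240. 264. 274. 277.] y prof [207. 224. 242. 258. 256. 253. 256. 232. 161. 115. 113. 121. 168. 218.
 232. 239. 272. 332. 346. 298. 262.]
```

Call:
jog_arm([
  [-0.1,0.04,0,0,0,0,200],
  [0,0,0.4,0,0,0,200],
  [0,0,0.5,0,0,0,200],
  [0,0,0.5,0,0,0,200],
  [0,0,0,0,0,0,200],
])

```text
t: 9.75
tool_pos: [0.4717, -0.0411, 0.1174]
tcp_rot: [0.646, 0.764, -0.001, -0.001]
wrist_force: [-0.3, 0.4, -2.8]
opening: 0.0529
gripper_force: 53.4
```

Call:
jog_arm([
  [0,0,0.4,0,0,0,200],
  [0,0,0.4,0,0,0,200],
  [0,0,0.4,0,0,0,200],
  [0,0,0.2,0,0,0,200],
  [0,0,0,0,0,0,200],
])

```text
t: 10.25
tool_pos: [0.4722, -0.0412, 0.1039]
tcp_rot: [0.646, 0.764, -0.0, -0.0]
wrist_force: [-0.0, 0.6, -1.9]
opening: 0.0526
gripper_force: 53.5
```

Call:
jog_arm([
  [0,0,0.15,0,0,0,200],
  [0,0,0.1,0,0,0,200],
  [0,0,0.1,0,0,0,200],
  [0,0,0,0,0,0,200],
])

```text
t: 10.65
tool_pos: [0.4724, -0.0412, 0.1007]
tcp_rot: [0.646, 0.764, 0.0, -0.0]
wrist_force: [-0.8, -0.4, -1.7]
opening: 0.0529
gripper_force: 53.5
```

Call:
jog_arm([
  [0,0,0,0,0,4,200],
  [0,0,0,0,0,7,200],
  [0,0,0,0,0,7,200],
  [0,0,0,0,0,7,200],
  [0,0,0,0,0,7,200],
])

```text
t: 11.15
tool_pos: [0.4725, -0.0411, 0.1009]
tcp_rot: [0.832, 0.554, 0.0, -0.0]
wrist_force: [-0.3, -0.2, -3.2]
opening: 0.053
gripper_force: 53.5
```

Call:
jog_arm([
  [0,0,0,0,0,7,200],
  [0,0,0,0,0,7,200],
  [0,0,0,0,0,7,200],
  [0,0,0,0,0,7,200],
  [0,0,0,0,0,7,200],
  [0,0,0,0,0,7,200],
  [0,0,0,0,0,7,200],
  [0,0,0,0,0,7,200],
  [0,0,0,0,0,2,200],
  [0,0,0,0,0,0,200],
])

```text
t: 12.15
tool_pos: [0.4725, -0.041, 0.1007]
tcp_rot: [0.996, 0.084, -0.0, 0.0]
wrist_force: [0.6, 0.6, -2.2]
opening: 0.0531
gripper_force: 53.5
```

```bash
python3 - <<'E'
from h import *
go(.4710,-.0402,.0955,99.6); s=status.get_obs();print(s['t'],s['opening'],s['gripper_force'],s['wrist_force'].round(1),s['moment'].round(2))
a=eyes.camera('scene')
A=cv2.resize(a['pixels'][150:250,210:320],None,fx=6,fy=6,interpolation=2);cv2.imwrite('pics/a4.png',A[...,::-1])
E
```

```text
tcp [ 0.4725 -0.041   0.1007] yawY -80.31 tilt xy [-0.   -0.01] shift cm [-0.13 -0.11  0.52] then wz 0.09
12.15 0.05306088111406459 53.50295841693878 [ 0.6  0.6 -2.2] [0.02 0.05 0.03]
```

View pics/a4.png

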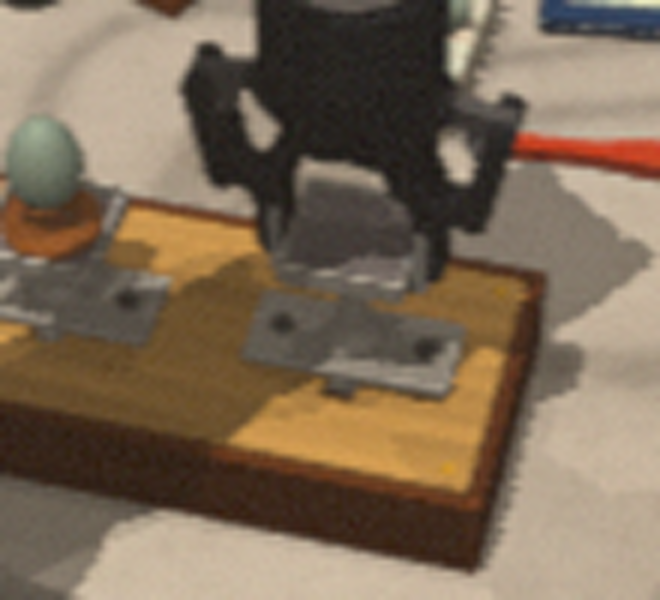

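The quarter turn worked. The plate now lies across the slot, which shows at (345,388). Next I'll lower it so the dowels enter their holes.

Call:
jog_arm([
  [-0.1,-0.1,0,0,0,0,200],
  [0,0,0.15,0,0,0,200],
  [0,0,0.15,0,0,0,200],
  [0,0,0.15,0,0,0,200],
  [0,0,0.05,0,0,0,200],
  [0,0,0,0,0,0,200],
])

```text
t: 12.8
tool_pos: [0.4712, -0.0404, 0.0957]
tcp_rot: [0.997, 0.084, -0.0, -0.0]
wrist_force: [0.3, -0.6, -3.1]
opening: 0.0534
gripper_force: 53.5
```

Call:
jog_arm([
  [0,0,0,0,0,0,100],
  [0,0,0,0,0,0,60],
  [0,0,0,0,0,0,0],
  [0,0,0,0,0,0,0],
  [0,0,0,0,0,0,0],
  [0,0,0,0,0,0,0],
])

```text
t: 13.4
tool_pos: [0.4714, -0.0404, 0.0959]
tcp_rot: [0.997, 0.084, 0.0, -0.0]
wrist_force: [-0.1, -0.5, -0.2]
opening: 0.0855
gripper_force: 0.0
```

Call:
jog_arm([
  [0,0,-1,0,0,0,0],
  [0,0,-2,0,0,0,0],
  [0,0,-3,0,0,0,0],
  [0,0,-3,0,0,0,0],
  [0,0,-4,0,0,0,0],
  [0,0,-2,0,0,0,0],
  [0,0,0,0,0,0,0],
])

```text
t: 14.1
tool_pos: [0.4735, -0.0408, 0.2488]
tcp_rot: [0.996, 0.084, 0.003, -0.001]
wrist_force: [0.1, 0.2, -0.4]
opening: 0.0852
gripper_force: 0.0
```

```bash
cat > e.py <<'E'
from mm import *
from scipy.optimize import least_squares
np.set_printoptions(precision=4,suppress=True)
def eggs(names=('egg_large','egg_medium')):
  for n in ['scene','top']:
    c=eyes.camera(n);P=cloud(c);z=P[...,2]
    for q in names:
        for r in spotter.outline_of(c,q)[:2]:
            k=r['mask']&(z>.03)&(z<.2)&(P[...,0]>.2);Q=P[k]
            if len(Q)<20: continue
            # ellipsoid of revolution, vertical axis
            f=lambda p:np.sqrt(((Q[:,0]-p[0])**2+(Q[:,1]-p[1])**2)/p[2]**2+(Q[:,2]-p[3])**2/p[4]**2)-1
            p=least_squares(f,[Q[:,0].mean(),Q[:,1].mean(),.026,.055,.033],loss='soft_l1',f_scale=.05).x
            print(n,q,round(r['score'],2),k.sum(),'fit x,y,rad,zc,hz',p,'ztop',np.percentile(Q[:,2],98),'mid xy',(Q.max(0)+Q.min(0))[:2]/2,'ptp',np.ptp(Q,axis=0)[:2])
def riser():
  for n in ['scene','top']:
    c=eyes.camera(n);P=cloud(c);z=P[...,2]
    d=np.hypot(P[...,0]-.471,P[...,1]+.04)
    k=(d<.045)&(z>.108)&(z<.135);Q=P[k]
    print(n,'dish rect',cv2.minAreaRect((Q[:,:2]*1000).astype(np.float32)),'rim z',np.percentile(Q[:,2],[10,50,90]),len(Q))
    for p0,p1 in [(.04,.07)]:
        k=(d<.06)&(z>p0)&(z<p1)&(c['pixels'].astype(int).ptp(-1)<30 if hasattr(np.ndarray,'ptp') else np.ptp(c['pixels'].astype(int),axis=-1)<30);Q=P[k]
        if len(Q)>5: print('  plate',len(Q),cv2.minAreaRect((Q[:,:2]*1000).astype(np.float32)),np.median(Q[:,2]))
    if n=='scene': cv2.imwrite('pics/a5.png',cv2.resize(c['pixels'][130:250,130:320],None,fx=4,fy=4,interpolation=2)[...,::-1])
if __name__=='__main__':
    go(.47,-.04,.095,99.6);s=status.get_obs();print(s['t'],s['joint_positions'])
    riser();eggs()
E
python3 e.py
```

```text
tcp [ 0.4735 -0.0408  0.2488] yawY -80.41 tilt xy [0.35 0.13] shift cm [-0.43 -0.12 15.38] then wz -0.01
14.1 [-1.1783  0.1917  1.3296  1.9388 -0.2067  1.1587 -1.1736]
scene dish rect ((470.48480224609375, -39.97187042236328), (58.62385559082031, 54.46929931640625), 10.686912536621094) rim z [0.1122 0.115  0.1195] 406Traceback (most recent call last):
  File "e.py", line 27, in <module>
    riser();eggs()
    ~~~~~^^
  File "e.py", line 22, in riser
    k=(d<.06)&(z>p0)&(z<p1)&(c['pixels'].astype(int).ptp(-1)<30 if hasattr(np.ndarray,'ptp') else np.ptp(c['pixels'].astype(int),axis=-1)<30);Q=P[k]
                             ^^^^^^^^^^^^^^^^^^^^^^^^^^^
AttributeError: `ptp` was removed from the ndarray class in NumPy 2.0. Use np.ptp(arr, ...) instead.
```

```bash
sed -i "s/(c\['pixels'\].astype(int).ptp(-1)<30 if.*<30);Q/(np.ptp(c['pixels'].astype(int),axis=-1)<30);Q/" e.py; python3 e.py
```

```text
tcp [ 0.4722 -0.0403  0.2471] yawY -80.39 tilt xy [0.16 0.11] shift cm [-0.25 -0.04 15.2 ] then wz 0.01
14.15 [-1.1767  0.1936  1.3274  1.9419 -0.2078  1.158  -1.1728]
scene dish rect ((470.9479064941406, -39.85040283203125), (57.51408004760742, 54.140750885009766), 10.796130180358887) rim z [0.1125 0.115  0.1195] 409
  plate 388 ((471.53424072265625, -41.92173385620117), (43.7747688293457, 88.22640228271484), 9.5188627243042) 0.05241799842371747Traceback (most recent call last):
  File "e.py", line 27, in <module>
    riser();eggs()
    ~~~~~^^
  File "e.py", line 20, in riser
    print(n,'dish rect',cv2.minAreaRect((Q[:,:2]*1000).astype(np.float32)),'rim z',np.percentile(Q[:,2],[10,50,90]),len(Q))
                                                                                   ~~~~~~~~~~~~~^^^^^^^^^^^^^^^^^^^
    return _quantile_unchecked(
        a, q, axis, out, overwrite_input, method, keepdims, weights)
    return _ureduce(a,
                    func=_quantile_ureduce_func,
    ...<5 lines>...
                    overwrite_input=overwrite_input,
                    method=method)
    r = func(a, **kwargs)
    result = _quantile(arr,
                       quantiles=q,
    ...<2 lines>...
                       out=out,
                       weights=wgt)
    slices_having_nans = np.isnan(arr[-1, ...])
                                  ~~~^^^^^^^^^
IndexError: index -1 is out of bounds for axis 0 with size 0
```

View pics/a5.png

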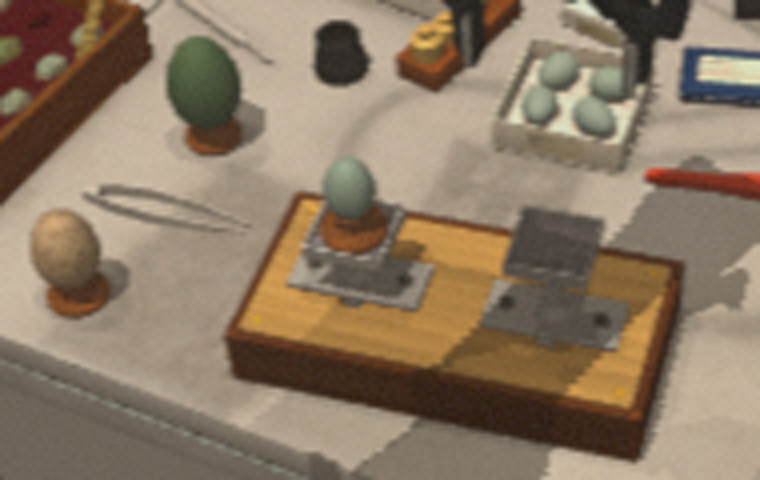

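The riser is home: the plate top is at 52 mm and lies flat at (555,315). The green egg at (205,90) is the larger one. Next I'll measure the eggs.

```bash
sed -i "s/    riser();eggs()/    eggs()/" e.py; python3 e.py; python3 -c "
from h import *
go(.5675,.2866,.25,60)"
```

```text
tcp [ 0.4706 -0.0401  0.2452] yawY -80.4 tilt xy [-0.07  0.04] shift cm [-0.04 -0.01 15.02] then wz 0.0
14.25 [-1.1746  0.196   1.325   1.9449 -0.2082  1.1578 -1.1726]
scene egg_large 0.59 346 fit x,y,rad,zc,hz [0.5681 0.291  0.0279 0.0533 0.0412] ztop 0.09437426146019508 mid xy [0.5622 0.2869] ptp [0.0482 0.0495]
scene egg_medium 0.89 277 fit x,y,rad,zc,hz [0.3901 0.2916 0.0235 0.0426 0.0375] ztop 0.08014772514042619 mid xy [0.3871 0.2866] ptp [0.0445 0.0406]
top egg_large 0.62 262 fit x,y,rad,zc,hz [    0.5706     0.29       8.7909 -6851.5737  6851.6723] ztop 0.09676932327474921 mid xy [0.569  0.2873] ptp [0.0529 0.0503]
top egg_medium 0.6 176 fit x,y,rad,zc,hz [    0.392      0.2906     6.5482 -4254.7021  4254.7841] ztop 0.08128521307001191 mid xy [0.3928 0.2877] ptp [0.0404 0.043 ]
tcp [ 0.4708 -0.0406  0.2452] yawY -80.45 tilt xy [-0.07 -0.03] shift cm [ 14.96 -30.66  -0.51] then wz 39.55
```

Call:
jog_arm([
  [0,0,0,0,0,-8,0],
  [0,0,0,0,0,-8,0],
  [0,0,0,0,0,-8,0],
  [0,0,0,0,0,-8,0],
  [0,0,0,0,0,-8,0],
  [0,0,0,0,0,-8,0],
  [0,0,0,0,0,-8,0],
  [0,0,0,0,0,-8,0],
  [0,0,0,0,0,-8,0],
  [0,0,0,0,0,-8,0],
])

```text
t: 15.55
tool_pos: [0.4711, -0.0406, 0.2455]
tcp_rot: [0.708, 0.706, -0.0, -0.0]
wrist_force: [-0.2, -0.2, -0.4]
opening: 0.0855
gripper_force: 0.0
```

Call:
jog_arm([
  [0,0,0,0,0,-8,0],
  [0,0,0,0,0,-2,0],
  [0,0,0,0,0,0,0],
])

```text
t: 15.85
tool_pos: [0.4711, -0.0406, 0.2455]
tcp_rot: [0.646, 0.763, -0.0, -0.0]
wrist_force: [-0.9, -0.2, 0.1]
opening: 0.0857
gripper_force: 0.0
```

```bash
python3 -c "
from h import *
go(.568,.2908,.2,9.6);print(status.get_obs()['joint_positions'].round(2))"
```

```text
tcp [ 0.4711 -0.0406  0.2455] yawY 9.54 tilt xy [-0.04 -0.01] shift cm [31.08 15.05  4.53] then wz -0.06
[-0.95  0.1   1.02  1.94 -0.1   1.15  0.27]
```

Call:
jog_arm([
  [3.1,1.5,0,0,0,0,0],
  [3.5,1.7,0,0,0,0,0],
  [3.5,1.7,0,0,0,0,0],
  [3.5,1.7,0,0,0,0,0],
  [3.5,1.7,0,0,0,0,0],
  [3.5,1.7,0,0,0,0,0],
  [3.5,1.7,0,0,0,0,0],
  [3.5,1.7,0,0,0,0,0],
  [3.5,1.7,0,0,0,0,0],
  [0,0,0,0,0,0,0],
])

```text
t: 16.85
tool_pos: [0.5678, 0.2993, 0.244]
tcp_rot: [0.642, 0.766, 0.0, -0.001]
wrist_force: [-0.3, -0.5, -0.3]
opening: 0.0855
gripper_force: 0.0
```

Call:
jog_arm([
  [0,0,2,0,0,0,0],
  [0,0,2.5,0,0,0,0],
  [0,0,2.5,0,0,0,0],
  [0,0,1,0,0,0,0],
  [0,0,0,0,0,0,0],
  [0,0,0,0,0,0,0],
])

```text
t: 17.45
tool_pos: [0.5691, 0.2913, 0.1666]
tcp_rot: [0.646, 0.764, 0.001, 0.0]
wrist_force: [0.6, -1.0, -0.2]
opening: 0.0856
gripper_force: 0.0
```

```bash
python3 -c "
from h import *
go(.568,.2908,.03,9.6);print(status.get_obs()['joint_positions'].round(2))
a=eyes.camera('scene');A=cv2.resize(a['pixels'][90:210,110:250],None,fx=5,fy=5,interpolation=2);cv2.imwrite('pics/a6.png',A[...,::-1])"
```

```text
tcp [0.5691 0.2913 0.1666] yawY 9.55 tilt xy [0.07 0.02] shift cm [-0.04 -0.13 13.66] then wz -0.05
[-1.08  0.55  0.77  1.65 -0.42  1.11 -0.03]
```

View pics/a6.png

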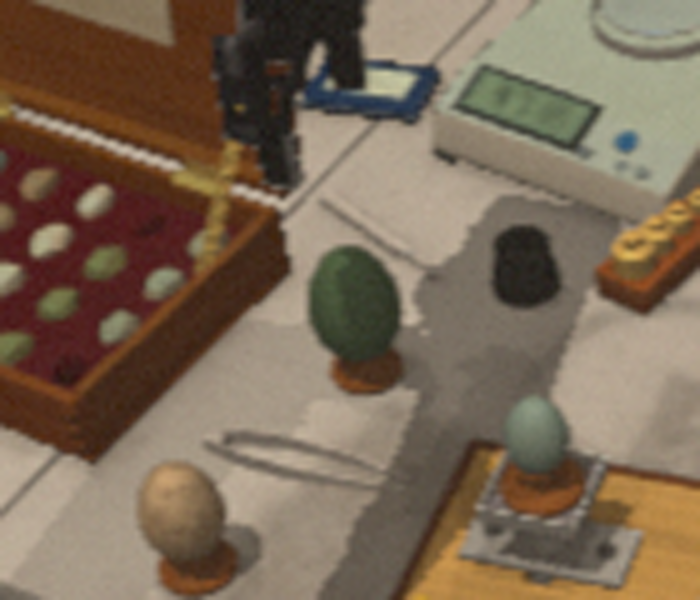

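The egg at (355,305) is undisturbed and the gripper is above it, clear of the box. Going down to grip it.

Call:
jog_arm([
  [0,-0.1,1.5,0,0,0,0],
  [0,0,2,0,0,0,0],
  [0,0,2,0,0,0,0],
  [0,0,2,0,0,0,0],
  [0,0,2,0,0,0,0],
  [0,0,2,0,0,0,0],
  [0,0,2,0,0,0,0],
  [0,0,0.1,0,0,0,0],
  [0,0,0,0,0,0,0],
])

```text
t: 18.4
tool_pos: [0.5674, 0.2912, 0.0298]
tcp_rot: [0.646, 0.764, -0.0, 0.0]
wrist_force: [1.0, 0.6, -0.0]
opening: 0.0852
gripper_force: 0.0
```

Call:
jog_arm([
  [0,0,0,0,0,0,40],
  [0,0,0,0,0,0,60],
  [0,0,0,0,0,0,75],
  [0,0,0,0,0,0,90],
  [0,0,0,0,0,0,110],
  [0,0,0,0,0,0,130],
  [0,0,0,0,0,0,150],
  [0,0,0,0,0,0,150],
  [0,0,0,0,0,0,150],
], squeeze=25)

```text
t: 19.3
tool_pos: [0.5679, 0.2915, 0.0307]
tcp_rot: [0.646, 0.764, 0.001, 0.0]
wrist_force: [-0.1, 0.0, 5.3]
opening: 0.0541
gripper_force: 26.1
```

```bash
python3 -c "
from h import *
go(.568,.2908,.03,9.6)"
```

```text
tcp [0.5679 0.2915 0.0307] yawY 9.58 tilt xy [0.05 0.05] shift cm [-0.07 -0.01  0.07] then wz -0.02
```

Call:
jog_arm([
  [0,0,-0.4,0,0,0,150],
  [0,0,-0.8,0,0,0,150],
  [0,0,-1.5,0,0,0,150],
  [0,0,-2,0,0,0,150],
  [0,0,-2.5,0,0,0,150],
  [0,0,-2.5,0,0,0,150],
  [0,0,-2.5,0,0,0,150],
  [0,0,-2.5,0,0,0,150],
  [0,0,-2,0,0,0,150],
  [0,0,-1,0,0,0,150],
])

```text
t: 20.3
tool_pos: [0.5685, 0.2912, 0.2099]
tcp_rot: [0.646, 0.764, 0.002, 0.001]
wrist_force: [-0.0, 0.2, -1.1]
opening: 0.054
gripper_force: 26.6
```

```bash
python3 -c "
from h import *
go(.471,-.0405,.205,9.6);s=status.get_obs();print(s['opening'],s['gripper_force'],s['wrist_force'])
a=eyes.camera('scene');A=cv2.resize(a['pixels'][50:170,110:250],None,fx=5,fy=5,interpolation=2);cv2.imwrite('pics/a7.png',A[...,::-1])"
```

```text
tcp [0.5685 0.2912 0.2099] yawY 9.56 tilt xy [0.2  0.12] shift cm [-31.1  -15.13   0.39] then wz -0.04
0.053963170844704006 26.58231578185223 [-0.04059609  0.22331592 -1.08234316]
```

View pics/a7.png

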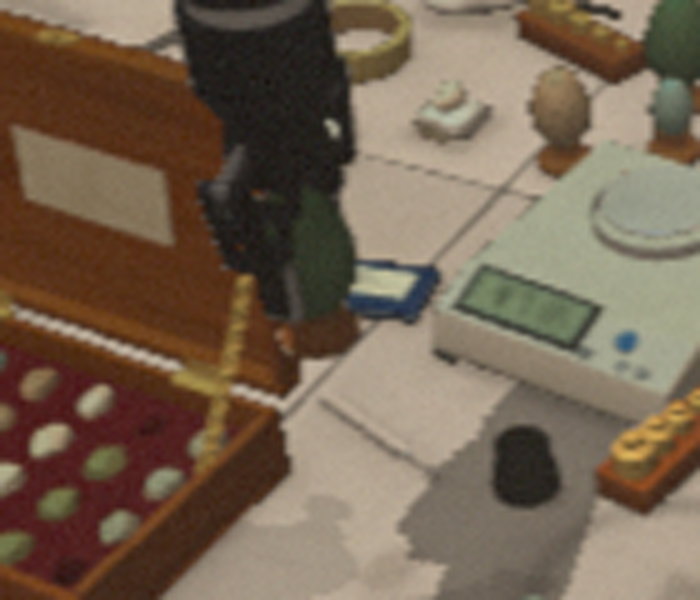

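The egg hangs upright in the gripper at about (320,250). I'll carry it smoothly to the riser.

Call:
jog_arm([
  [-0.6,-0.3,0,0,0,0,150],
  [-1.2,-0.6,0,0,0,0,150],
  [-1.8,-0.9,0,0,0,0,150],
  [-2.4,-1.2,0,0,0,0,150],
  [-2.4,-1.2,0,0,0,0,150],
  [-2.4,-1.2,0,0,0,0,150],
  [-2.4,-1.2,0,0,0,0,150],
  [-2.4,-1.2,0,0,0,0,150],
  [-2.4,-1.2,0,0,0,0,150],
  [-2.4,-1.2,0,0,0,0,150],
], squeeze=30)

```text
t: 21.35
tool_pos: [0.4993, 0.0708, 0.206]
tcp_rot: [0.646, 0.764, -0.001, -0.0]
wrist_force: [0.1, 0.4, -0.6]
opening: 0.0537
gripper_force: 31.7
```

Call:
jog_arm([
  [-2.4,-1.2,0,0,0,0,150],
  [-2.4,-1.1,0,0,0,0,150],
  [-2.1,-1.0,0,0,0,0,150],
  [-1.6,-0.7,0,0,0,0,150],
  [-1.2,-0.5,0,0,0,0,150],
  [-0.7,-0.3,0,0,0,0,150],
  [-0.3,-0.1,0,0,0,0,150],
  [0,0,0,0,0,0,150],
  [0,0,0,0,0,0,150],
  [0,0,0,0,0,0,150],
])

```text
t: 22.35
tool_pos: [0.4706, -0.0397, 0.2067]
tcp_rot: [0.645, 0.764, -0.0, 0.0]
wrist_force: [0.2, 0.7, -1.5]
opening: 0.0541
gripper_force: 31.7
```

```bash
python3 - <<'E'
from mm import *
np.set_printoptions(precision=2,suppress=True)
go(.471,-.0405,.145,9.6);s=status.get_obs();print(s['t'],s['opening'],s['gripper_force'])
p=s['tool_pos']
a=eyes.camera('scene');P=cloud(a);z=P[...,2]
A=cv2.resize(a['pixels'][110:230,200:320],None,fx=5,fy=5,interpolation=2);cv2.imwrite('pics/a8.png',A[...,::-1])
# stand foot: reddish pixels above deck height near tcp
g=a['pixels'].astype(int)
k=(g[...,0]>g[...,1]*1.35)&(z>.165)&(z<.215)&(np.hypot(P[...,0]-p[0],P[...,1]-p[1])<.05)
v,u=np.where(k);print(k.sum(),u.min(),u.max(),v.min(),v.max())
Q=P[k];print('z range',Q[:,2].min(),Q[:,2].max(),'mid',(Q.max(0)+Q.min(0))/2*1000,np.ptp(Q,axis=0)*1000)
zb=p[2]-.0307
for zz in (zb+.002,zb+.008):
    Q2=Q[abs(Q[:,2]-zz)<.005]*1000
    if len(Q2)>6:
        f=lambda c:np.hypot(Q2[:,0]-c[0],Q2[:,1]-c[1])-22
        from scipy.optimize import least_squares
        r=least_squares(f,p[:2]*1000,loss='soft_l1');print('foot centre at z',zz,r.x,'n',len(Q2),np.abs(f(r.x)).mean())
E
```

```text
tcp [ 0.47 -0.04  0.21] yawY 9.67 tilt xy [-0. -0.] shift cm [-0.08  0.03  6.17] then wz 0.07
22.35 0.05405629918801264 31.728764155413955
103 260 276 170 179
z range 0.17875220443951 0.18979641701116912 mid [466.03 -43.5  184.27] [36.3  37.04 11.04]
foot centre at z 0.17803581096626567 [471.81 -39.8 ] n 38 2.0929090759646902
foot centre at z 0.18403581096626567 [473.72 -37.43] n 98 3.1174598744845445
```

View pics/a8.png

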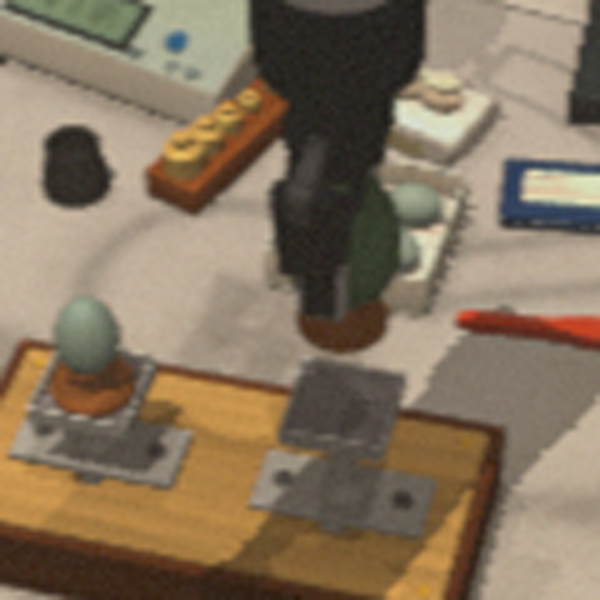

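```bash
python3 - <<'E'
from mm import *
np.set_printoptions(precision=2,suppress=True)
a=eyes.camera('scene');K=a['camera_matrix'];g=a['pixels'].astype(int)
def proj(X):
    pc=(np.atleast_2d(X)-np.array(a['eye']))@att(a);return np.c_[K[0,0]*pc[:,0]/-pc[:,2]+K[0,2],K[1,1]*-pc[:,1]/-pc[:,2]+K[1,2]]
t=np.linspace(0,6.283,200);z=.2067-.0307
c=np.array([.471,-.040]);pr=proj(np.c_[c[0]+.022*np.cos(t),c[1]+.022*np.sin(t),t*0+z])
print('foot pred u',pr[:,0].min(),pr[:,0].max(),'vmax',pr[:,1].max())
for v in range(172,184): print(v,[tuple(x)[0]-tuple(x)[2] for x in g[v,256:282]])
th=np.radians(9.6);ex=np.array([np.cos(th),np.sin(th)]);ey=np.array([-ex[1],ex[0]])
for i,j in [(1,1),(1,-1),(-1,-1),(-1,1)]: print('rim corner pred (crop px)',(proj(np.r_[np.array([.471,-.0405])+.027*(i*ex+j*ey),.120])[0]-[200,110]+.5)*5)
E
```

```text
foot pred u 258.39157697060756 276.6831983602769 vmax 180.30863750299713
172 [np.int64(34), np.int64(35), np.int64(36), np.int64(33), np.int64(22), np.int64(11), np.int64(12), np.int64(9), np.int64(10), np.int64(9), np.int64(6), np.int64(12), np.int64(17), np.int64(26), np.int64(38), np.int64(37), np.int64(40), np.int64(40), np.int64(45), np.int64(42), np.int64(45), np.int64(37), np.int64(34), np.int64(27), np.int64(27), np.int64(32)]
173 [np.int64(34), np.int64(37), np.int64(35), np.int64(39), np.int64(42), np.int64(36), np.int64(26), np.int64(18), np.int64(17), np.int64(12), np.int64(11), np.int64(14), np.int64(23), np.int64(38), np.int64(46), np.int64(44), np.int64(47), np.int64(48), np.int64(42), np.int64(47), np.int64(40), np.int64(44), np.int64(36), np.int64(34), np.int64(35), np.int64(33)]
174 [np.int64(33), np.int64(31), np.int64(34), np.int64(35), np.int64(45), np.int64(47), np.int64(39), np.int64(41), np.int64(44), np.int64(38), np.int64(35), np.int64(35), np.int64(35), np.int64(49), np.int64(47), np.int64(44), np.int64(48), np.int64(45), np.int64(43), np.int64(40), np.int6
[... 2865 characters left out ...]
nt64(27), np.int64(26), np.int64(34), np.int64(35), np.int64(36), np.int64(35), np.int64(37), np.int64(34), np.int64(37), np.int64(37), np.int64(39), np.int64(38)]
183 [np.int64(36), np.int64(35), np.int64(35), np.int64(31), np.int64(21), np.int64(18), np.int64(18), np.int64(12), np.int64(15), np.int64(18), np.int64(19), np.int64(15), np.int64(16), np.int64(14), np.int64(18), np.int64(20), np.int64(19), np.int64(26), np.int64(30), np.int64(33), np.int64(33), np.int64(35), np.int64(38), np.int64(38), np.int64(36), np.int64(38)]
rim corner pred (crop px) [303.6  354.86]
rim corner pred (crop px) [406.54 373.72]
rim corner pred (crop px) [381.01 450.52]
rim corner pred (crop px) [274.84 430.25]
```

```bash
cat > f.py <<'E'
from mm import *
np.set_printoptions(precision=2,suppress=True)
th=np.radians(9.6);ex=np.array([np.cos(th),np.sin(th)]);ey=np.array([-ex[1],ex[0]])
acc=[]
for i in range(3):
    a=eyes.camera('scene');P=cloud(a);L=np.dstack([(P[...,:2]*1000-np.array([471,-40.4]))@np.c_[ex,ey],P[...,2]*1000]);acc.append(L)
L=np.median(acc,0);g=a['pixels'].astype(int);z=L[...,2];d=np.hypot(L[...,0],L[...,1])
D=L[(d<42)&(z>100)&(z<128)]
W=D[(D[:,0]<-20)&(abs(D[:,1])<20)]
print('near wall: by z bin median x',[(lo,np.median(W[(W[:,2]>=lo)&(W[:,2]<lo+3),0]),((W[:,2]>=lo)&(W[:,2]<lo+3)).sum()) for lo in range(102,124,3)])
for x0 in range(-30,30,6):
    s=D[(D[:,0]>=x0)&(D[:,0]<x0+6)]
    if len(s)>3: print('x',x0,'y',s[:,1].min(),s[:,1].max())
print('xmax by y',[D[(D[:,1]>=y)&(D[:,1]<y+6),0].max().round(1) for y in range(-24,24,6)])
F=L[(d<40)&(z>160)&(z<192)]
for lo in range(172,192,2):
    s=F[(F[:,2]>=lo)&(F[:,2]<lo+2)]
    if len(s)>2: print('foot z',lo,len(s),'xmin',np.sort(s[:,0])[:3],'y',s[:,1].min(),s[:,1].max())
go(.4717,-.0398,.145,9.6)
E
python3 f.py
```

```text
near wall: by z bin median x [(102, np.float64(nan), np.int64(0)), (105, np.float64(-23.52307648779005), np.int64(1)), (108, np.float64(-25.48773904908475), np.int64(10)), (111, np.float64(-25.978129688209375), np.int64(11)), (114, np.float64(-25.922691021760475), np.int64(14)), (117, np.float64(-26.041518116962518), np.int64(17)), (120, np.float64(-25.93140050962991), np.int64(6)), (123, np.float64(nan), np.int64(0))]
x -30 y -25.61265932699026 26.28600942320923
x -24 y -26.641699955340624 25.316801905515145
x -18 y -24.793815950790684 26.20951575872328
x -12 y -26.68317675971123 25.02492371655089
x -6 y -26.473608945238524 26.98007579370622
x 0 y -26.1928217702393 26.85005681641383
x 6 y -26.425664446329172 25.95443549691351
x 12 y -25.802509752774185 26.95523787047069
x 18 y -26.12290632871935 27.867575982585503
x 24 y -25.691002275591444 27.24374388116475
xmax by y [np.float64(28.1), np.float64(27.2), np.float64(26.7), np.float64(26.8), np.float64(26.6), np.float64(27.2), np.float64(25.6), np.float64(26.8)]
foot z 176 5 xmin [-22.37 -21.41 -20.51] y -16.79811487982824 17.93183738118386
foot z 178 12 xmin [-23.57 -22.52 -22.43] y -22.65716269984442 14.222737957245005
foot z 180 25 xmin [-24.14 -21.98 -21.97] y -21.566252159565447 17.875865970230784
foot z 182 37 xmin [-21.78 -21.15 -20.49] y -22.610401002922668 20.134158552533037
foot z 184 36 xmin [-18.29 -18.26 -17.7 ] y -18.43508220725993 12.882239833752164
foot z 186 11 xmin [-16.99 -15.08 -12.79] y -13.39705938382567 5.70551118362951
foot z 188 3 xmin [-10.18  -4.09  -0.87] y -11.683568710682863 -5.905841028711947
foot z 190 4 xmin [-10.99 -10.59  -8.02] y -9.676666013944335 -3.6774916728574993
tcp [ 0.47 -0.04  0.21] yawY 9.61 tilt xy [-0.  0.] shift cm [0.03 0.14 6.18] then wz 0.01
  return _methods._mean(a, axis=axis, dtype=dtype,
  ret = ret.dtype.type(ret / rcount)
```

Call:
jog_arm([
  [0.07,0.1,0.6,0,0,0,150],
  [0,0,1.2,0,0,0,150],
  [0,0,1.2,0,0,0,150],
  [0,0,1.2,0,0,0,150],
  [0,0,0.8,0,0,0,150],
  [0,0,0,0,0,0,150],
  [0,0,0,0,0,0,150],
])

```text
t: 23.3
tool_pos: [0.4712, -0.04, 0.1566]
tcp_rot: [0.646, 0.764, -0.0, 0.0]
wrist_force: [0.2, 0.3, -0.3]
opening: 0.0543
gripper_force: 31.8
```

```bash
sed -e 's/(z>160)&(z<192)/(z>122)\&(z<150)\&(g[...,0]>g[...,1]*1.3)/' -e 's/range(172,192,2)/range(122,146,2)/' f.py > f2.py; python3 f2.py 2>/dev/null
```

```text
near wall: by z bin median x [(102, np.float64(nan), np.int64(0)), (105, np.float64(-24.460911428560035), np.int64(1)), (108, np.float64(-26.20493779733724), np.int64(8)), (111, np.float64(-26.096712887386218), np.int64(11)), (114, np.float64(-26.01428910207392), np.int64(18)), (117, np.float64(-26.195303643631554), np.int64(16)), (120, np.float64(-25.757807932501294), np.int64(5)), (123, np.float64(nan), np.int64(0))]
x -30 y -25.205710103309155 26.077825406779795
x -24 y -26.652068342780428 25.129022751570776
x -18 y -25.19555584634742 26.514695972502086
x -12 y -26.52122377789355 25.23289621017433
x -6 y -23.93212832074877 27.259276148694177
x 0 y -26.360315652725358 25.982450335438838
x 6 y -26.27121564359812 27.21658977133597
x 12 y -25.93898899610546 26.656223686528485
x 18 y -26.123684451364227 27.798106267384846
x 24 y -25.576754122515318 -17.440465660876086
xmax by y [np.float64(27.8), np.float64(26.2), np.float64(-7.7), np.float64(-10.1), np.float64(-10.2), np.float64(-10.8), np.float64(-6.2), np.float64(-1.1)]
foot z 126 4 xmin [-20.73 -20.49 -20.17] y -10.489622316395243 -3.4912865900841936
foot z 128 4 xmin [-20.92 -20.74 -19.54] y -18.948016168781066 9.50816382434317
foot z 130 17 xmin [-22.53 -20.77 -20.25] y -22.3021966978452 16.69576120631759
foot z 132 35 xmin [-21.9  -21.39 -19.16] y -20.59738753045187 16.852380374539095
foot z 134 30 xmin [-21.72 -20.11 -19.05] y -20.726465491152045 11.849288461783685
foot z 136 11 xmin [-15.42 -15.07 -13.15] y -13.2883136435331 8.815960713549305
foot z 138 4 xmin [-9.41 -8.29 -6.79] y -11.502371750224238 -5.367203498943726
tcp [ 0.47 -0.04  0.16] yawY 9.58 tilt xy [0.06 0.02] shift cm [-0.01  0.    1.22] then wz -0.02
```

Call:
jog_arm([
  [0.05,0,0.3,0,0,0,150],
  [0,0,0.3,0,0,0,150],
  [0,0,0.2,0,0,0,150],
  [0,0,0.2,0,0,0,150],
  [0,0,0.1,0,0,0,150],
  [0,0,0,0,0,0,150],
  [0,0,0,0,0,0,150],
])

```text
t: 24.15
tool_pos: [0.4711, -0.0393, 0.1458]
tcp_rot: [0.646, 0.764, 0.0, 0.0]
wrist_force: [0.1, -0.1, -1.5]
opening: 0.0542
gripper_force: 31.8
```

Call:
jog_arm([
  [0,0,0.05,0,0,0,150],
  [0,0,0.05,0,0,0,150],
  [0,0,0.03,0,0,0,150],
  [0,0,0,0,0,0,150],
])

```text
t: 24.55
tool_pos: [0.4712, -0.0393, 0.1447]
tcp_rot: [0.646, 0.764, 0.0, 0.0]
wrist_force: [-0.8, -0.2, 1.6]
opening: 0.0539
gripper_force: 32.0
```

```bash
python3 - <<'E'
from h import *
go(.4711,-.0393,.1447,9.6)
a=eyes.camera('scene');P=cloud(a);z=P[...,2];g=a['pixels'].astype(int)
k=(g[...,0]>g[...,1]*1.3)&(z>.105)&(z<.135)&(np.hypot(P[...,0]-.471,P[...,1]+.04)<.032);Q=P[k]
print(len(Q),np.percentile(Q[:,2],[2,25,50,75,98]),status.get_obs()['wrist_force'])
E
```

```text
tcp [ 0.4712 -0.0393  0.1447] yawY 9.58 tilt xy [0.01 0.01] shift cm [-0.   -0.01  0.  ] then wz -0.02
103 [0.11488946 0.11948251 0.12117897 0.12306466 0.12564707] [-0.63404652 -0.03342393  3.42464925]
```

The foot touches at the expected height, with a small upward force. Releasing gently.

Call:
jog_arm([
  [0,0,0,0,0,0,75],
  [0,0,0,0,0,0,60],
  [0,0,0,0,0,0,40],
  [0,0,0,0,0,0,0],
  [0,0,0,0,0,0,0],
  [0,0,0,0,0,0,0],
  [0,0,0,0,0,0,0],
])

```text
t: 25.3
tool_pos: [0.4711, -0.0392, 0.1445]
tcp_rot: [0.646, 0.764, 0.0, 0.0]
wrist_force: [0.4, 0.1, 0.5]
opening: 0.085
gripper_force: 0.0
```

Call:
jog_arm([
  [0,0,-0.5,0,0,0,0],
  [0,0,-1.5,0,0,0,0],
  [0,0,-2,0,0,0,0],
  [0,0,-2,0,0,0,0],
  [0,0,-2,0,0,0,0],
  [0,0,-2,0,0,0,0],
  [0,0,-2,0,0,0,0],
  [0,0,-1,0,0,0,0],
  [0,0,0,0,0,0,0],
  [0,0,0,0,0,0,0],
])

```text
t: 26.3
tool_pos: [0.4707, -0.0391, 0.274]
tcp_rot: [0.646, 0.764, -0.0, -0.0]
wrist_force: [-0.0, 0.0, -0.6]
opening: 0.0853
gripper_force: 0.0
```

```bash
python3 - <<'E'
from e import *
s=status.get_obs();print(s['t'],s['tool_pos'])
from scipy.optimize import least_squares
for n in ['scene']:
    c=eyes.camera(n);P=cloud(c);z=P[...,2];g=c['pixels'].astype(int)
    d=np.hypot(P[...,0]-.471,P[...,1]+.04)
    k=(d<.04)&(z>.14)&(z<.225)&(g[...,1]>g[...,0]);Q=P[k]
    f=lambda p:np.sqrt(((Q[:,0]-p[0]-p[5]*(Q[:,2]-.167))**2+(Q[:,1]-p[1]-p[6]*(Q[:,2]-.167))**2)/p[2]**2+(Q[:,2]-p[3])**2/p[4]**2)-1
    p=least_squares(f,[.471,-.04,.028,.167,.04,0,0],loss='soft_l1',f_scale=.05).x
    print('egg',len(Q),p,'lean deg',np.degrees(p[5:]),'top',np.percentile(Q[:,2],99))
    k=(d<.06)&(z>.045)&(z<.065)&(np.ptp(g,axis=-1)<30);print('plate z',np.median(z[k]))
eggs(('egg_medium',))
E
```

```text
26.3 [ 0.4707 -0.0391  0.274 ]
egg 451 [    0.4883    -0.0304    16.4318 -9587.3788  9587.5854    -0.4724
    -0.2652] lean deg [-27.0638 -15.1963] top 0.21051726958213174
plate z 0.0521363099221947
top egg_medium 0.45 185 fit x,y,rad,zc,hz [    0.3924     0.2905     7.2963 -5573.2955  5573.3781] ztop 0.0815747379829373 mid xy [0.3913 0.2884] ptp [0.0435 0.044 ]
```

```bash
python3 - <<'E'
from e import *
c=eyes.camera('scene');P=cloud(c);z=P[...,2];g=c['pixels'].astype(int)
d=np.hypot(P[...,0]-.471,P[...,1]+.04)
k=(d<.045)&(z>.145)&(z<.225);Q=P[k]
f=lambda p:np.sqrt(((Q[:,0]-p[0]-p[2]*(Q[:,2]-.167))**2+(Q[:,1]-p[1]-p[3]*(Q[:,2]-.167))**2)/.028**2+(Q[:,2]-.167)**2/.0425**2)-1
p=least_squares(f,[.471,-.04,0,0],loss='soft_l1',f_scale=.05).x
print(len(Q),p[:2],'lean deg',np.degrees(p[2:]),'res',np.abs(f(p)).mean())
k=(g[...,0]>g[...,1]*1.3)&(z>.105)&(z<.14)&(d<.03);print('foot z',np.percentile(z[k],[2,50,98]),P[k].mean(0))
E
```

```text
502 [ 0.4718 -0.0397] lean deg [0.1175 0.1311] res 0.03305702933266433
foot z [0.1154 0.1219 0.1288] [ 0.4618 -0.0455  0.1218]
```

The egg stands upright (lean about 0.1°) at (0.472, −0.040), its top at 210 mm as expected, and the plate is flat. Handing in.

```bash
python3 -c "
from plant import arm
print(arm.hand_in())"
```

```text
the job is handed in; nothing more can be done
None
```

The job is handed in: the riser sits flat and locked in the deck's free slot, the larger (green) egg stands upright in its dish, and the smaller egg is still in its place, all done in about 26 s of the 61 s allowed.

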